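Close the board holder's sliding jaw on a circuit board

TASK

The power-supply board lies loose on the bars of the board holder, under the inspection camera. Slide the holder's jaw along the bars by its black grip until the board is pushed home against the fixed jaw and sits snugly and squarely in the grooves of both jaws, without forcing it; then let go. Do not knock the camera or its boom, and leave the other things on the bench where they are.

Things in the scene. Friction and masses are not known exactly. Their poses are not given: they have to be found in the camera images.
- station: Board holder, bolted down: grey base 130 (x) x 480 (y) x 12 mm, on it two steel bars along y, tops 30 mm above the bench. Origin: bench level, on the centre line between the bars. z up; +y runs along the bars from the fixed jaw (y -130) to the camera column (40 mm square at y +286, 297 tall). The base spans y -160 to +320. Position and yaw vary; its -x side faces the robot within 0.2 rad.
- camera: Camera boom, fixed to the station, same origin and axes as it. 40 mm aluminium bar right above the bars (x -20 to +20 mm), underside 255 mm above the bench, from the column to y -85. From it hang the camera and, at y -70, a round lamp 66 mm across, underside 213 mm above the bench. No room for an upright hand over the grip: lean the tool 30 to 45 degrees, hand to the robot side.
- jaw: Sliding jaw, aluminium, 84 mm wide (x), about 2 N friction along the bars; stays where left. Axes as the station's. Origin: bench level, centre line, below its groove bottom, which faces -y. In the station frame its y is +110 mm fully open, -10 mm when closed on the 120 mm board; end stop at -15. A lip overhangs the groove by 3 mm, 8 mm above the bars' tops; its top is 43 mm above the bench.
- grip (a point): Middle of the black upright grip on the sliding jaw: block 40 (x) x 18 (y, the way it slides; pinch it along y) x 38 mm tall. The point is 59.5 mm above the bench, 40 mm to the +y side of the jaw's groove bottom; grip top at 78.5 mm. It stands on the jaw's flat carriage, 84 x 62 mm, top 40.5 mm above the bench. Axes as the station's.
- fixed_groove (a point): Middle of the groove bottom of the fixed jaw, at the station's -y end, 32 mm above the bench; faces +y, same groove and lip as the sliding jaw. Axes as the station's.
- board: Yellow-brown power-supply circuit board, 80 (x) x 120 (y) x 2 mm, about 0.18 kg, loose on the bars; parts up to 26 mm tall (above its underside), none within 8 mm of its short edges, which go into the grooves. Origin: centre of its underside; long axis y nearly along the bars, z up. At the start its end is 2 to 18 mm off the fixed jaw's groove bottom.
- estop: Bystander: loose yellow emergency-stop box, 72 x 72 x 52 mm, with a mushroom button, 83 mm tall in all, to the robot's left. Origin: centre of its underside.
- screwdriver: Bystander: loose screwdriver, 200 mm long, handle 26 mm thick, lying on the bench between robot and holder, along its own x. Origin: on its underside, near its middle.
- tray: Bystander: loose grey three-compartment parts tray, 90 x 130 x 28 mm, open on top, to the robot's right. Origin: centre of its underside.

How it is judged:
By the outcome, as a careful person would: the job done as asked, in the order asked, and still so for the second after the job is handed in, with the robot touching nothing.
It also fails if it takes over 45 s, if anything falls off the work surface, if the arm or the gripper's body presses on something with over 40 N, if the wrist force passes 120 N, or if a joint passes its speed limit or range.

ROBOT

A 6-joint arm with a two-finger parallel gripper is mounted at the origin on the work surface. World frame = base frame: x ahead of the robot, y to its left, z up, the work surface at z = 0. Lengths are in m, angles in rad, forces in N, time in s.
With the tool pointing down it reaches from about 0.425 to 0.95 m from the base axis. Payload 3.5 kg.
Tool frame: the origin (TCP) lies at the very end of the fingers, on their centre line; the grasp point (between the pads) lies 19 mm behind it (ctrl.pinch_z is the distance from the TCP to the grasp point, in m); z points along the fingers, y is the line along which they close (so a half turn about z gives the same grasp; the last joint's range is limited). The gripper opens to 85 mm and grips with 20 to 120 N. Pads are 22 mm wide; open, the fingers measure 114 mm over their backs; the gripper's body (76 mm by 85 mm) begins 54 mm behind the grasp point. The pads swing forward as they close: fully open they stand 13 mm farther back than shut.
Start: joints at [-1.263, 0.286, 1.577, -0, 1.279, -0.15], TCP at [0.298, -0.605, 0.231] pointing down, gripper open.
Joint ranges: [-2.77, 2.77], [-0.9, 2.22], [0.21, 2.48], [-1.53, 4.67], [0.24, 2.81], [-2.84, 2.84]. Speed limits (rad/s): [2.79, 2.79, 3.14, 3.14, 3.14, 3.14].

INTERFACE

Orientations are given as a unit quaternion [x, y, z, w].
In Python, from plant import ctrl gives the robot as it stands. The module is installed in compiled form; this text tells all that it offers.
- The arm moves only by the shell command python3 -m crank 'ROWS' [OPENING] [FORCE]. ROWS is JSON, a list of rows, each a list of 6 numbers: the shift along the tool's x, y, z in cm, then the turn, a rotation vector about the tool's x, y, z in rad. In form: [[tx, ty, tz, rx, ry, rz], ...]. A call has 1 to 10 rows; each row is the pose to reach, as a shift and turn from the pose commanded when the call began, along the tool's axes at that moment; what a row does not reach only later rows make up. A row lasts 1/10 s, in which the tool goes at most 50 mm and 8.59 degrees, less where a joint would pass 70% of its speed; a pose out of reach is approached as far as the arm can. A call with a gripper value outside its range is refused whole. OPENING is the opening, from 0 (shut) to 1 (fully open), set as the call begins (- or left out, the last holds). The fingers move at their own pace and stop on an object; FORCE is the grip in N (left out, the last holds). Time passes only in rows, so rows that repeat a pose let the fingers close. It gives the time, the measured TCP pose, the force, the opening and the grip force at its end, in the units of the state.
- ctrl.get_state(): the state, without advancing time (a new reading comes with each control period).
- ctrl.read_camera(name): name is "side" or "top" or "wrist"; returns (picture, depth): 480x640x3 uint8, blue, green, red; 480x640 float32, m along the optical axis (not along the pixel's ray), 0 where there is no reading.
- ctrl.camera_info(name): a dict with "K" (3x3 intrinsics, pixels), "k1" (the pictures are not rectified: a ray, as slopes to the right and down, at radius r is drawn at 1 + k1 r^2 times it, then the intrinsics apply), "origin" and "orientation" of the camera in the world. Camera axes: x right, y down, z forward; pixel columns grow to the right and rows downward; lengths in m; the calibration is good to about 2 mm. A picture is of the moment at which its call begins: read the wrist's pose just before it. camera_info takes no time and is no camera call; for the wrist camera it gives the pose at the moment of the call.
- ctrl.sign_off(): hands the job in; it is judged then, once.
The state is a dict: "time": time; "qpos": joint angles; "dq": joint speeds; "joint_efforts": joint torques, N m; "eef_pos": TCP position; "tcp_rot": TCP orientation; "contact_force": force on the tool from outside, world axes, zero at the start; "wrist_torque": the same for the moment, N m; "opening": opening from 0.0 (shut) to 1.0 (fully open); "finger_force": force on a finger pad.
Only numpy, scipy, OpenCV 4.12 (cv2) and the standard library are available. Lean on these libraries where they do the work, as an engineer would, in place of code of your own. Each camera call takes 0.05 s, during which the arm holds its last target. There are 200 camera calls.

## Working session

There is one attempt and no reset: what is moved stays moved. The work goes in short steps, Python scripts to look and compute and a shell command to move; the robot and the scene stay as the last step left them, time stands still between calls to the robot, and variables do not carry over. Pictures are saved under pics/ and viewed, at most 10 in all, crops included, and the job is handed in when it is done.

```bash
mkdir -p pics; cat > h.py <<'E'
import numpy as np, cv2
from scipy.spatial.transform import Rotation as R
from plant import ctrl
def cloud(name):
    info=ctrl.camera_info(name); im,d=ctrl.read_camera(name)
    K=np.array(info["K"]);k1=info["k1"]
    v,u=np.mgrid[0:480,0:640].astype(np.float32)
    p=cv2.undistortPoints(np.stack([u.ravel(),v.ravel()],1)[:,None].astype(np.float64),K,np.array([k1,0,0,0,0.])).reshape(480,640,2)
    P=np.dstack([p*d[...,None],d]); o=info["orientation"]
    M=R.from_quat(o).as_matrix() if np.size(o)==4 else np.array(o)
    return im,d,P@M.T+np.array(info["origin"])
E
python3 - <<'E'
from h import *
s=ctrl.get_state();print(s)
for n in("side","top"):
    im,d,W=cloud(n);cv2.imwrite(f"pics/{n}0.png",im);np.save(f"{n}0.npy",W);print(ctrl.camera_info(n))
E
```

```text
{'time': 0.0, 'qpos': array([-1.26298618e+00,  2.87205017e-01,  1.57819004e+00,  1.76258744e-05,
        1.27862745e+00, -1.49992054e-01]), 'dq': array([-0.00191109, -0.00027096,  0.00068111,  0.00064366, -0.00062659,
       -0.00033313]), 'joint_efforts': array([ 1.39141216e-04, -4.05980766e+01, -2.92626286e+01, -1.50518845e-04,
        5.89416522e-03,  8.02524660e-07]), 'eef_pos': array([ 0.29816511, -0.60483038,  0.2299139 ]), 'tcp_rot': array([ 9.73916190e-01,  2.26904777e-01, -8.73590264e-05, -1.21180984e-03]), 'contact_force': array([-0.32775261,  0.23298264,  0.04740725]), 'wrist_torque': array([-0.05541413, -0.01476789, -0.00044699]), 'finger_force': 0.0, 'opening': 0.9996777288504453}
{'K': array([[447.42977699,   0.        , 331.65066098],
       [  0.        , 447.42977699, 239.29602162],
       [  0.        ,   0.        ,   1.        ]]), 'k1': -0.08932444211893951, 'origin': array([0.27697821, 0.50727448, 0.75714349]), 'orientation': array([-0.2086729 ,  0.9126203 , -0.34274085,  0.07815694])}
{'K': array([[473.10944286,   0.        , 322.67343083],
       [  0.        , 473.10944286, 239.82301782],
       [  0.        ,   0.        ,   1.        ]]), 'k1': 0.02338571602166881, 'origin': array([ 0.38339968, -0.00169086,  1.15809213]), 'orientation': array([-0.69654474,  0.71385289, -0.05501845,  0.04703656])}
```

View pics/side0.png

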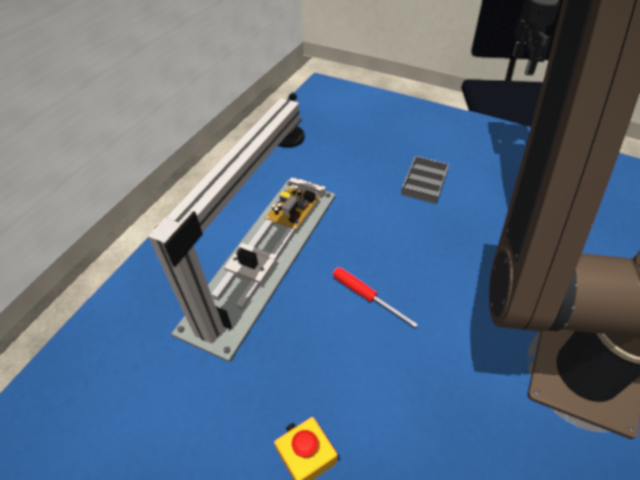

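View pics/top0.png

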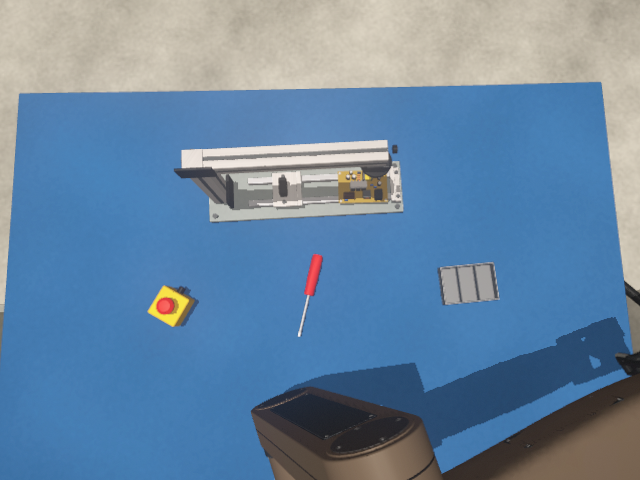

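Side view: the jaw's grip is near (247,257) and the board near (293,205). Top view: grip near (283,187), board (362,187), base corners about (209,221) and (403,211). Next I'll fit the station pose.

```bash
cat > m.py <<'E'
from h import *
def load(n,tag="0"): return cv2.imread(f"pics/{n}{tag}.png").astype(int),np.load(f"{n}{tag}.npy")
for n,roi in (("top",(175,408,130,225)),("side",(165,340,170,362))):
    im,W=load(n); m=np.zeros((480,640),bool); m[roi[2]:roi[3],roi[0]:roi[1]]=1
    blue=(im[...,0]-im[...,2])>40
    tb=W[m&blue]; print(n,"bench z",np.median(tb[:,2]),tb[:,2].std())
    b=m&~blue&(abs(W[...,2]-.012)<.007)&(W[...,0]>.4)
    p=W[b]; print(len(p),np.median(p[:,2]))
    r=cv2.minAreaRect(p[:,:2].astype(np.float32)*1000);print("base",r)
    mm=(cv2.boxPoints(r)).round(1).tolist();print(mm)
    # grip: dark points z .05-.085
    g=m&(im.max(-1)<70)&(W[...,2]>.048)&(W[...,2]<.09)
    q=W[g]; 
    if len(q):
        print("grip",len(q),np.median(q,0),cv2.minAreaRect(q[:,:2].astype(np.float32)*1000))
    y=m&(im[...,2]-im[...,0]>60)&(W[...,2]<.045)&(W[...,2]>.02);q=W[y]
    print("board",len(q),cv2.minAreaRect(q[:,:2].astype(np.float32)*1000))
E
python3 m.py
```

```text
top bench z -0.0012461487846024966 0.07985298583447795
4574 0.010689902108503402
base ((670.2472534179688, 23.678604125976562), (128.8794403076172, 481.3285217285156), 3.066345691680908)
[[593.0, 260.6000061035156], [618.7999877929688, -220.10000610351562], [747.5, -213.1999969482422], [721.7000122070312, 267.3999938964844]]
grip 25 [0.64611623 0.20100284 0.05869934] ((639.177978515625, 24.717178344726562), (360.4212951660156, 40.94686508178711), 84.71624755859375)
board 336 ((678.6546630859375, -116.77607727050781), (80.3309326171875, 117.91248321533203), 0.5552192330360413)
side bench z -9.236624715591724e-05 0.05202931373975096
5757 0.011877463916226239
base ((618.2929077148438, 23.239425659179688), (243.49472045898438, 480.4068908691406), 1.901157021522522)
[[488.6000061035156, 259.29998779296875], [504.6000061035156, -220.89999389648438], [747.9000244140625, -212.8000030517578], [732.0, 267.29998779296875]]
grip 570 [0.65635919 0.0848822  0.06329113] ((667.0213623046875, 44.95269775390625), (60.138763427734375, 413.23492431640625), 1.254930019378662)
board 475 ((604.9290771484375, -89.95396423339844), (130.1004180908203, 265.9992370605469), 70.50909423828125)
```

```bash
cat > st.py <<'E'
from h import *
yaw=np.radians(3.07); c,s=np.cos(yaw),np.sin(yaw)
S=np.array([[c,-s,0],[s,c,0],[0,0,1]]); O=np.array([.6745,-.0562,0])
def tost(W): return (W-O)@S
E
cat > m2.py <<'E'
from st import *
import sys
tag=sys.argv[1]
for n in("top","side"):
    im=cv2.imread(f"pics/{n}{tag}.png").astype(int);P=tost(np.load(f"{n}{tag}.npy"))*1000
    x,y,z=P[...,0],P[...,1],P[...,2]
    pc=lambda m:(m.sum(),np.percentile(P[m],[1,50,99],0).round(1).tolist()) if m.sum() else 0
    inb=(abs(x)<50)&(y>-160)&(y<200)
    print(n,"grip",pc(inb&(abs(x)<35)&(y>-10)&(im.max(-1)<75)&(z>45)&(z<90)))
    print(" griptop",pc(inb&(abs(x)<35)&(y>-10)&(im.max(-1)<75)&(z>74)&(z<90)))
    print(" carriage",pc(inb&(z>37)&(z<47)&(y>0)))
    print(" fixedjaw",pc(inb&(z>37)&(z<47)&(y<-112)&(im.min(-1)>110)))
    yb=inb&(im[...,2]-im[...,0]>60)&(z>27)&(z<37)
    print(" board",pc(yb)); 
    r=cv2.minAreaRect(P[yb][:,:2].astype(np.float32));print(r)
    b=(abs(z-12)<5)&(abs(x)<100)&(y>-200)&(y<350)&((im[...,0]-im[...,2])<40);print(" base",pc(b))
E
python3 m2.py 0
```

```text
top grip (np.int64(24), [[-14.1, 124.3, 50.8], [-13.0, 131.0, 66.5], [-11.1, 138.4, 80.1]])
 griptop (np.int64(7), [[-14.2, 124.3, 75.4], [-12.0, 133.5, 76.3], [-11.0, 135.8, 80.3]])
 carriage (np.int64(716), [[-35.3, 90.0, 37.0], [3.5, 118.3, 40.0], [47.3, 158.7, 45.1]])
 fixedjaw (np.int64(153), [[-40.4, -141.0, 37.5], [-2.4, -132.3, 41.6], [41.1, -126.2, 45.8]])
 board (np.int64(316), [[-41.1, -116.9, 27.6], [16.5, -35.2, 31.1], [42.1, -2.4, 36.1]])
((0.6715240478515625, -60.701393127441406), (117.91246032714844, 79.86438751220703), 87.48521423339844)
 base (np.int64(4275), [[-61.6, -156.9, 7.2], [-25.4, 113.3, 10.8], [60.7, 315.2, 16.0]])
side grip (np.int64(289), [[-14.6, 126.8, 46.0], [-1.1, 140.4, 71.1], [21.8, 144.3, 80.8]])
 griptop (np.int64(125), [[-13.9, 127.0, 74.6], [1.3, 136.0, 77.8], [21.0, 143.2, 80.8]])
 carriage (np.int64(829), [[-36.8, 90.5, 37.3], [-7.1, 136.7, 40.4], [45.9, 161.1, 45.6]])
 fixedjaw (np.int64(126), [[-41.9, -142.2, 37.3], [1.7, -131.1, 42.4], [41.5, -123.2, 45.7]])
 board (np.int64(424), [[-40.7, -117.4, 28.7], [-2.7, -23.4, 31.8], [40.7, -1.5, 35.6]])
((-0.3968162536621094, -58.9928092956543), (120.28620910644531, 81.14627075195312), 86.5949935913086)
 base (np.int64(5491), [[-62.9, -140.2, 8.2], [-28.9, 164.6, 11.9], [69.0, 319.5, 16.4]])
```

```bash
cat > go.py <<'E'
from st import *
def tgt(gst,back=0,lean=38):
    """grasp point in station m -> TCP pos, rot (world)"""
    a=np.radians(lean); z=np.array([np.sin(a),0,-np.cos(a)]); y=np.array([0,-1,0.]); x=np.cross(y,z)
    Rm=S@np.stack([x,y,z],1); p=O+S@(np.array(gst)+z*(ctrl.pinch_z-back)); return p,Rm
def rel(p,Rm):
    s=ctrl.get_state(); R0=R.from_quat(s["tcp_rot"]).as_matrix()
    print("rel",((p-s["eef_pos"])@R0*100).round(2),R.from_matrix(R0.T@Rm).as_rotvec().round(3),"tcp target",p.round(4))
def show():
    s=ctrl.get_state();Rm=R.from_quat(s["tcp_rot"]).as_matrix()
    print("t",s["time"],"grasp st mm",(tost(s["eef_pos"]-Rm[:,2]*ctrl.pinch_z)*1000).round(1),"tool z,y st",(S.T@Rm[:,2]).round(3),(S.T@Rm[:,1]).round(3),"F st",(s["contact_force"]@S).round(2),"op",s["opening"],s["finger_force"],"q",s["qpos"].round(2))
E
python3 - <<'E'
from go import *
show(); print(ctrl.pinch_z); rel(*tgt([.002,.135,.068],.15))
E
```

```text
t 0.1 grasp st mm [-405.2 -527.8  248.7] tool z,y st [-0.001  0.002 -1.   ] [ 0.393 -0.919 -0.002] F st [-0.26  0.43  0.34] op 0.9993432311813841 0.0 q [-1.26  0.29  1.58  0.    1.28 -0.15]
0.0187
rel [ 56.07 -48.09   5.98] [-0.136  0.654  0.388] tcp target [0.5885 0.0744 0.1715]
```

```bash
python3 -m crank '[[28,-24,1,0,0,0.2],[28,-24,1,0,0,0.2],[28,-24,1,0,0,0.3],[28,-24,1,0,0,0.38],[28,-24,1,0,0,0.38],[28,-24,1,0,0,0.38],[28,-24,1,0,0,0.38],[28,-24,1,0,0,0.38],[28,-24,1,0,0,0.38]]' 0.7
python3 - <<'E'
from go import *
show(); rel(*tgt([.002,.135,.068],.15))
E
```

```text
time: 1.0
eef_pos: [0.4439, -0.2637, 0.2208]
tcp_rot: [0.999, 0.041, -0.0, -0.001]
contact_force: [0.2, -0.5, 0.1]
opening: 0.702
finger_force: 0.0
t 1.0 grasp st mm [-241.3 -194.9  239.5] tool z,y st [-0.001  0.001 -1.   ] [ 0.028 -1.    -0.001] F st [ 0.13 -0.51  0.12] op 0.7021451009268488 0.0 q [-0.73 -0.06  1.97  0.    1.23  0.76]
rel [ 17.19 -32.5    4.96] [-0.011  0.664  0.027] tcp target [0.5885 0.0744 0.1715]
```

```bash
python3 -m crank '[[8,-30,4,0,0.3,0.03],[12,-32,4,0,0.5,0.03],[17.2,-32.5,5,-0.01,0.664,0.027],[17.2,-32.5,5,-0.01,0.664,0.027],[17.2,-32.5,5,-0.01,0.664,0.027],[17.2,-32.5,5,-0.01,0.664,0.027],[17.2,-32.5,5,-0.01,0.664,0.027],[17.2,-32.5,5,-0.01,0.664,0.027],[17.2,-32.5,5,-0.01,0.664,0.027],[17.2,-32.5,5,-0.01,0.664,0.027]]'
python3 - <<'E'
from go import *
im,d,W=cloud("wrist");cv2.imwrite("pics/w1.png",im)
P=tost(W)*1000;x,y,z=P[...,0],P[...,1],P[...,2]
m=(abs(x)<40)&(y>90)&(y<180)&(z>72)&(z<84);print(m.sum(),np.percentile(P[m],[1,50,99],0).round(1))
show(); rel(*tgt([.002,.135,.068],.05)); rel(*tgt([.002,.135,.068]))
E
```

```text
time: 2.0
eef_pos: [0.5897, 0.0705, 0.1708]
tcp_rot: [0.945, 0.024, 0.325, -0.008]
contact_force: [-0.3, -0.8, 0.5]
opening: 0.701
finger_force: 0.0
1513 [[-14.3 123.6  72.3]
 [  3.1 132.8  77.8]
 [ 24.4 141.4  79.4]]
t 2.05 grasp st mm [-89.6 130.5 185.7] tool z,y st [ 0.616 -0.004 -0.788] [-0.005 -1.     0.001] F st [ 1.15  0.14 -0.67] op 0.6974345868329258 0.0 q [-0.09 -0.11  2.23  0.23  0.38  1.25]
rel [-0.04 -0.49  9.91] [ 0.004 -0.    -0.003] tcp target [0.65   0.0777 0.0927]
rel [-0.04 -0.51 14.91] [ 0.004 -0.    -0.003] tcp target [0.6808 0.0793 0.0533]
```

View pics/w1.png

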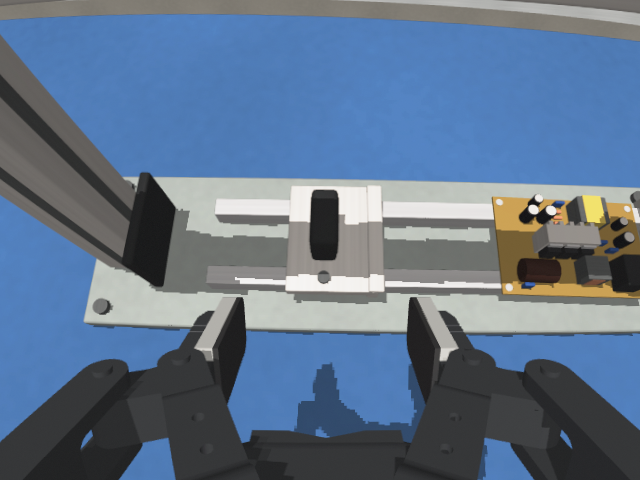

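The wrist view shows the grip at (324,225), between the two open fingers, and the board's end at x≈500. Measured grip centre is station (4, 133) mm, so I'll descend along the tool axis.

```bash
python3 -m crank '[[0.1,-0.25,4,0.004,0,0],[0.1,-0.25,8,0.004,0,0],[0.1,-0.25,11,0.004,0,0],[0.1,-0.25,13,0.004,0,0],[0.1,-0.25,14.2,0.004,0,0],[0.1,-0.25,15,0.004,0,0],[0.1,-0.25,15,0.004,0,0],[0.1,-0.25,15,0.004,0,0]]' 0.7
python3 - <<'E'
from go import *
im,d,W=cloud("wrist");cv2.imwrite("pics/w2.png",im)
show(); rel(*tgt([.004,.133,.068]))
E
```

```text
time: 2.85
eef_pos: [0.6864, 0.0731, 0.0711]
tcp_rot: [0.95, 0.027, 0.31, -0.017]
contact_force: [-0.1, -0.5, 0.5]
opening: 0.699
finger_force: 0.0
t 2.9 grasp st mm [  7.8 128.4  86.3] tool z,y st [ 0.591  0.017 -0.807] [ 0.008 -1.    -0.015] F st [ 0.21 -0.03 -0.42] op 0.6994997903766134 0.0 q [-0.07  0.27  2.02  0.4   0.24  1.08]
rel [-1.33 -0.4   1.26] [-0.017  0.031 -0.003] tcp target [0.6829 0.0774 0.0533]
```

View pics/w2.png

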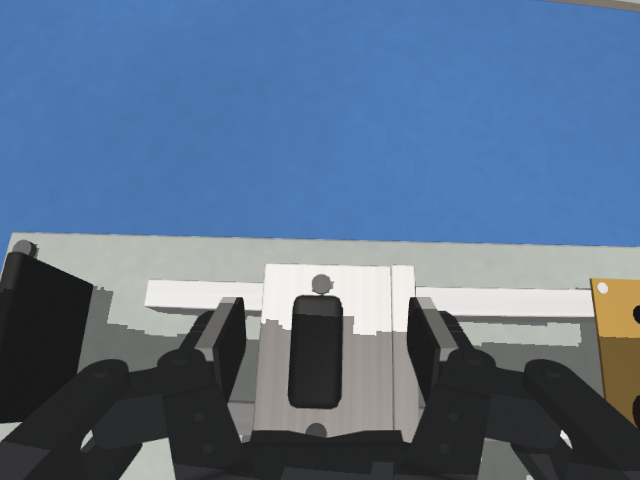

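The wrist view shows the grip at (316,350), centred enough between the fingers. Joint 5 hit its 0.24 limit, so I'll use a smaller lean. First I'll check what hangs from the boom.

```bash
python3 - <<'E'
from go import *
for n in("top","side"):
    P=tost(np.load(n+"0.npy"))*1000;x,y,z=P[...,0],P[...,1],P[...,2]
    for a,b in((100,150),(150,180),(180,215),(215,250)):
        m=(abs(x)<80)&(y>-140)&(y<240)&(z>a)&(z<b)
        if m.sum()>3: print(n,a,b,m.sum(),np.percentile(P[m],[1,10,50,90,99],0).round(0).tolist())
for l in(31,32,33): rel(*tgt([.004,.133,.068],0,l))
E
```

```text
top 215 250 257 [[-31.0, -101.0, 217.0], [-28.0, -97.0, 222.0], [-19.0, -71.0, 225.0], [-7.0, -48.0, 227.0], [14.0, -40.0, 230.0]]
side 215 250 364 [[-31.0, -96.0, 216.0], [-28.0, -84.0, 220.0], [-13.0, -57.0, 227.0], [-1.0, -39.0, 231.0], [6.0, -36.0, 241.0]]
rel [-1.56 -0.4   1.25] [-0.017 -0.091 -0.002] tcp target [0.681  0.0773 0.052 ]
rel [-1.52 -0.4   1.26] [-0.017 -0.074 -0.002] tcp target [0.6813 0.0774 0.0521]
rel [-1.49 -0.4   1.26] [-0.017 -0.056 -0.002] tcp target [0.6815 0.0774 0.0523]
```

```bash
python3 -m crank '[[-1.5,-0.4,0.3,-0.017,-0.075,0],[-1.5,-0.4,0.7,-0.017,-0.075,0],[-1.5,-0.4,1.25,-0.017,-0.075,0],[-1.5,-0.4,1.25,-0.017,-0.075,0],[-1.5,-0.4,1.25,-0.017,-0.075,0]]' 0.7
python3 - <<'E'
from go import *
show(); rel(*tgt([.004,.133,.068],0,32))
E
```

```text
time: 3.4
eef_pos: [0.6816, 0.0775, 0.0515]
tcp_rot: [0.961, 0.025, 0.275, -0.008]
contact_force: [-0.1, -0.6, -0.2]
opening: 0.7
finger_force: 0.0
t 3.4 grasp st mm [  4.4 133.1  67.4] tool z,y st [ 0.528  0.    -0.849] [-0.002 -1.    -0.001] F st [-0.12 -0.58 -0.22] op 0.7004093335177393 0.0 q [-0.06  0.31  2.    0.21  0.29  1.28]
rel [ 0.    0.01 -0.07] [-0.     0.002 -0.002] tcp target [0.6813 0.0774 0.0521]
```

On target. Close the gripper.

```bash
python3 -m crank '[[0,0,-0.05,0,0,0],[0,0,-0.05,0,0,0],[0,0,-0.05,0,0,0],[0,0,-0.05,0,0,0],[0,0,-0.05,0,0,0],[0,0,-0.05,0,0,0],[0,0,-0.05,0,0,0],[0,0,-0.05,0,0,0]]' 0 30
python3 - <<'E'
from go import *
show()
E
```

```text
time: 4.2
eef_pos: [0.6814, 0.0774, 0.0524]
tcp_rot: [0.961, 0.025, 0.275, -0.008]
contact_force: [-4.7, -1.4, 4.6]
opening: 0.208
finger_force: 30.3
t 4.2 grasp st mm [  4.2 133.   68.2] tool z,y st [ 0.528 -0.    -0.849] [-0.002 -1.    -0.001] F st [-4.75 -1.13  4.56] op 0.20752356607956005 30.321297347545624 q [-0.06  0.31  2.    0.2   0.29  1.28]
```

```bash
python3 -m crank '[[0,1,-0.05,0,0,0],[0,2,-0.05,0,0,0],[0,3,-0.05,0,0,0],[0,4,-0.05,0,0,0],[0,5,-0.05,0,0,0],[0,6,-0.05,0,0,0],[0,7,-0.05,0,0,0],[0,7.6,-0.05,0,0,0],[0,8,-0.05,0,0,0],[0,8,-0.05,0,0,0]]'
python3 - <<'E'
from go import *
show()
for n in("side","wrist"):
    im,d,W=cloud(n);cv2.imwrite(f"pics/{n}3.png",im);np.save(f"{n}3.npy",W)
E
```

```text
time: 5.2
eef_pos: [0.6839, -0.0024, 0.0523]
tcp_rot: [0.962, 0.025, 0.273, -0.008]
contact_force: [-14.8, -1.4, 11.9]
opening: 0.202
finger_force: 32.8
t 5.2 grasp st mm [ 2.4 53.2 68.2] tool z,y st [ 0.526  0.001 -0.85 ] [-0.001 -1.    -0.002] F st [-14.82  -0.57  11.93] op 0.20231512414835487 32.81467080116272 q [-0.2   0.3   2.    0.43  0.33  0.94]
```

View pics/wrist3.png

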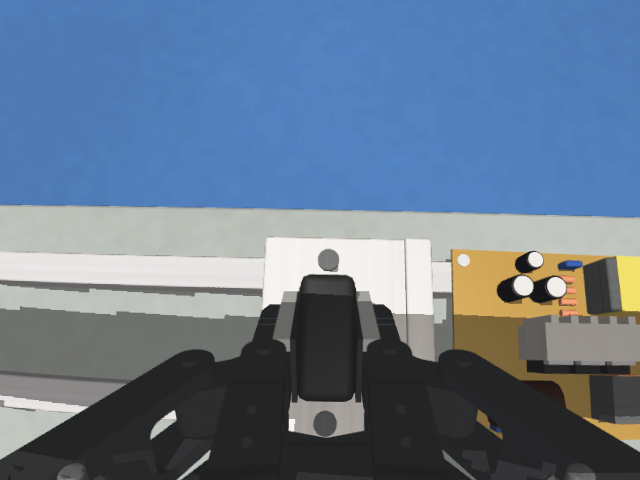

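The wrist view shows the grip held at (327,340), with the jaw's lip at x≈430 just short of the board's edge at x≈453. There is some side load of about 15 N, so I'll relieve it before going on.

```bash
python3 -m crank '[[-0.1,0,-0.1,0,0,0],[-0.15,0,-0.2,0,0,0],[-0.15,0,-0.2,0,0,0],[-0.15,0,-0.2,0,0,0]]'
python3 - <<'E'
from go import *
show()
E
```

```text
time: 5.7
eef_pos: [0.6838, -0.0026, 0.0525]
tcp_rot: [0.961, 0.024, 0.275, -0.007]
contact_force: [9.5, 2.0, -7.8]
opening: 0.207
finger_force: 32.1
t 5.7 grasp st mm [ 2.3 53.  68.4] tool z,y st [ 0.53  -0.001 -0.848] [-0.003 -1.    -0.001] F st [ 9.55  1.48 -7.83] op 0.20670542312083287 32.130117416381836 q [-0.2   0.3   2.    0.43  0.32  0.94]
```

```bash
python3 -m crank '[[0.05,0,0.07,0,0,0],[0.05,0.3,0.07,0,0,0],[0.05,0.6,0.07,0,0,0],[0.05,0.9,0.07,0,0,0],[0.05,1.2,0.07,0,0,0],[0.05,1.5,0.07,0,0,0],[0.05,1.7,0.07,0,0,0],[0.05,1.7,0.07,0,0,0]]'
python3 - <<'E'
from go import *
show()
E
python3 -m crank '[[0,0.1,0,0,0,0],[0,0.2,0,0,0,0],[0,0.3,0,0,0,0],[0,0.3,0,0,0,0]]'
python3 - <<'E'
from go import *
show()
for n in("top","side","wrist"):
    im,d,W=cloud(n);cv2.imwrite(f"pics/{n}4.png",im);np.save(f"{n}4.npy",W)
E
python3 m2.py 4
```

```text
time: 6.5
eef_pos: [0.6843, -0.0197, 0.0525]
tcp_rot: [0.961, 0.025, 0.274, -0.008]
contact_force: [4.4, 2.3, -5.7]
opening: 0.208
finger_force: 33.9
t 6.5 grasp st mm [ 1.9 35.9 68.3] tool z,y st [ 0.528  0.    -0.85 ] [-0.002 -1.    -0.001] F st [ 4.49  2.04 -5.66] op 0.20819265905868542 33.852394223213196 q [-0.23  0.3   2.    0.47  0.33  0.88]
time: 6.9
eef_pos: [0.6843, -0.0222, 0.0524]
tcp_rot: [0.961, 0.025, 0.274, -0.008]
contact_force: [4.1, 3.7, -6.7]
opening: 0.202
finger_force: 34.3
t 6.9 grasp st mm [ 1.8 33.4 68.3] tool z,y st [ 0.527  0.001 -0.85 ] [-0.001 -1.    -0.002] F st [ 4.33  3.45 -6.69] op 0.2021167151983641 34.33284044265747 q [-0.24  0.31  2.    0.48  0.34  0.87]
top grip (np.int64(1), [[9.6, 26.0, 76.0], [9.6, 26.0, 76.0], [9.6, 26.0, 76.0]])
 griptop (np.int64(1), [[9.6, 26.0, 76.0], [9.6, 26.0, 76.0], [9.6, 26.0, 76.0]])
 carriage (np.int64(180), [[12.6, 0.4, 37.1], [34.6, 24.3, 39.5], [46.5, 59.3, 44.7]])
 fixedjaw (np.int64(156), [[-41.1, -148.0, 37.1], [-2.6, -132.1, 41.9], [40.8, -125.9, 45.6]])
 board (np.int64(444), [[-37.5, -124.9, 27.4], [6.1, -59.4, 30.7], [41.5, -13.2, 35.8]])
((1.3882484436035156, -68.57644653320312), (113.6823501586914, 79.1404037475586), 87.40888977050781)
 base (np.int64(3590), [[-61.9, -157.2, 7.2], [-13.6, 169.1, 10.9], [60.8, 316.1, 16.1]])
side grip (np.int64(79), [[-17.0, 29.7, 45.9], [-1.6, 41.9, 63.9], [18.5, 58.0, 80.3]])
 griptop (np.int64(22), [[1.3, 30.7, 74.7], [14.9, 38.4, 77.8], [18.2, 44.3, 80.4]])
 carriage (np.int64(560), [[-39.4, 1.2, 37.4], [-13.8, 43.6, 40.3], [45.1, 62.8, 44.8]])
 fixedjaw 0
 board (np.int64(22), [[-38.5, -56.0, 27.8], [-34.3, -42.5, 31.4], [-29.6, -31.0, 33.4]])
((-33.87074661254883, -44.10666275024414), (26.483713150024414, 7.486202239990234), 82.17423248291016)
 base (np.int64(5618), [[-62.8, -137.8, 8.1], [-27.9, 162.2, 11.9], [69.0, 319.6, 16.3]])
```

View pics/wrist4.png

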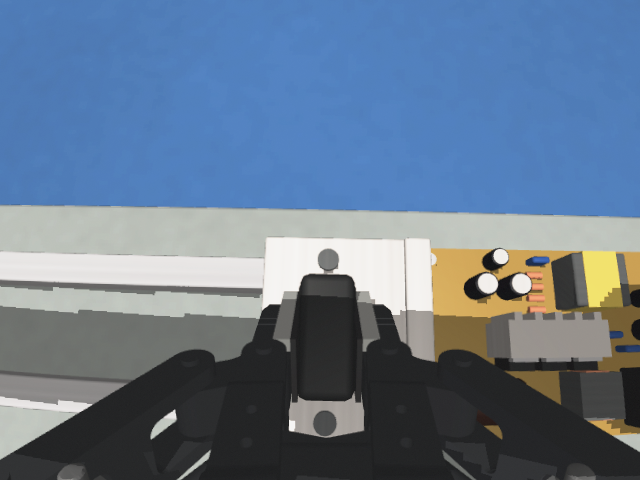

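The board's edge is now under the jaw's lip (x≈432). Next I'll creep on, watching the push force.

```bash
cat > f.py <<'E'
from go import *
show()
E
python3 -m crank '[[0,0.05,0,0,0,0],[0,0.1,0,0,0,0],[0,0.15,0,0,0,0],[0,0.15,0,0,0,0]]' >/dev/null; python3 f.py
python3 -m crank '[[0,0.05,0,0,0,0],[0,0.1,0,0,0,0],[0,0.1,0,0,0,0]]'>/dev/null; python3 f.py
```

```text
t 7.45 grasp st mm [ 1.8 32.  68.4] tool z,y st [ 0.527  0.001 -0.85 ] [-0.001 -1.    -0.002] F st [ 4.61  2.87 -5.91] op 0.20719074822969846 34.51528072357178 q [-0.24  0.31  2.    0.48  0.34  0.87]
t 7.75 grasp st mm [ 1.8 31.  68.4] tool z,y st [ 0.527  0.001 -0.85 ] [-0.001 -1.    -0.002] F st [ 3.91  3.6  -5.88] op 0.20686187968968314 34.58339989185333 q [-0.24  0.31  2.    0.48  0.34  0.86]
```

```bash
for i in 1; do python3 -m crank '[[0,0.05,0,0,0,0],[0,0.05,0,0,0,0]]' >/dev/null; python3 f.py; python3 -m crank '[[0,0.05,0,0,0,0],[0,0.05,0,0,0,0]]' >/dev/null; python3 f.py; done
```

```text
t 7.95 grasp st mm [ 1.8 30.6 68.4] tool z,y st [ 0.527  0.001 -0.85 ] [-0.001 -1.    -0.002] F st [ 3.66  2.87 -5.93] op 0.20362336452651236 34.6227103471756 q [-0.24  0.31  2.    0.48  0.34  0.86]
t 8.15 grasp st mm [ 1.7 30.1 68.3] tool z,y st [ 0.527  0.001 -0.85 ] [-0.001 -1.    -0.002] F st [ 3.28  3.53 -5.52] op 0.20462823166934774 34.656298756599426 q [-0.24  0.31  2.    0.48  0.34  0.86]
```

```bash
M='>/dev/null'; python3 -m crank '[[0,0.05,0,0,0,0],[0,0.05,0,0,0,0]]' >/dev/null; python3 f.py; python3 -m crank '[[0,0.04,0,0,0,0],[0,0.04,0,0,0,0]]' >/dev/null; python3 f.py
```

```text
t 8.35 grasp st mm [ 1.7 29.7 68.3] tool z,y st [ 0.527  0.001 -0.85 ] [-0.001 -1.    -0.002] F st [ 3.55  3.78 -5.18] op 0.20553023101670131 34.86693620681763 q [-0.24  0.31  2.    0.49  0.34  0.86]
t 8.55 grasp st mm [ 1.7 29.7 68.4] tool z,y st [ 0.527  0.002 -0.85 ] [-0.001 -1.    -0.003] F st [ 2.98  5.97 -5.15] op 0.2078868847284167 35.32172620296478 q [-0.24  0.31  2.    0.49  0.34  0.86]
```

```bash
python3 -m crank '[[0,0.04,0,0,0,0],[0,0.04,0,0,0,0]]' >/dev/null; python3 f.py; python3 -m crank '[[0,0.03,0,0,0,0],[0,0.03,0,0,0,0],[0,0.03,0,0,0,0]]' >/dev/null; python3 f.py
python3 - <<'E'
from h import *
im,d,W=cloud("top");cv2.imwrite("pics/top5.png",im);np.save("top5.npy",W)
im2,d,W=cloud("side");cv2.imwrite("pics/side5.png",im2);np.save("side5.npy",W)
im3,_,_=cloud("wrist")
a=cv2.resize(im[150:225,260:420],(800,375),interpolation=2);b=cv2.resize(im3[220:450,240:640],(391,225));c=cv2.resize(im2[170:285,220:340],(235,225))
o=np.zeros((600,800,3),np.uint8);o[:375]=a;o[375:,:391]=b;o[375:,400:635]=c;cv2.imwrite("pics/c5.png",o)
E
```

```text
t 8.75 grasp st mm [ 1.7 29.7 68.4] tool z,y st [ 0.527  0.002 -0.85 ] [-0.    -1.    -0.003] F st [ 5.36  6.76 -5.3 ] op 0.20572575279214228 35.78757405281067 q [-0.24  0.31  2.    0.49  0.34  0.85]
t 9.05 grasp st mm [ 1.7 29.7 68.3] tool z,y st [ 0.527  0.003 -0.85 ] [ 0.    -1.    -0.003] F st [ 5.41  7.12 -6.14] op 0.20487491889875187 36.12902820110321 q [-0.24  0.31  2.    0.49  0.34  0.85]
```

View pics/c5.png

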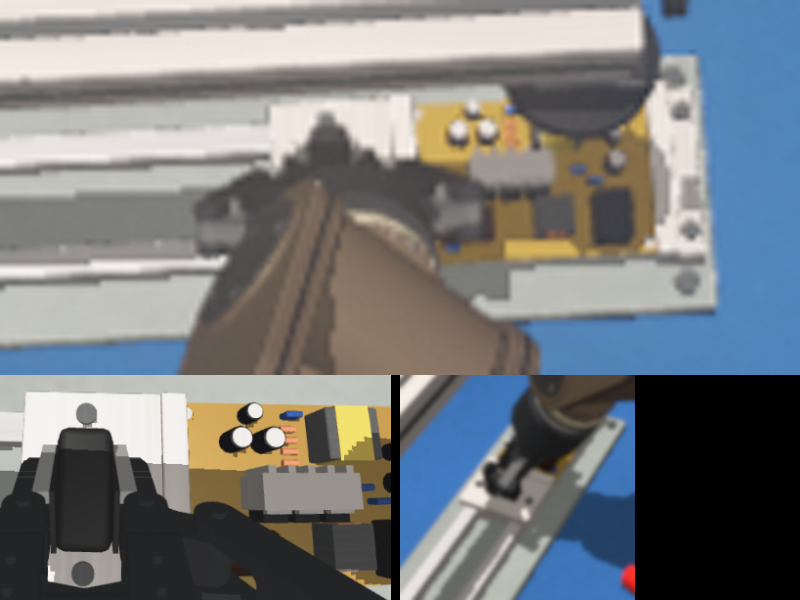

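The composite shows the board butted under the lips of both jaws: sliding jaw lip at (413,130), fixed jaw at (652,180). The motion has stalled at grip y=29.7 mm with about 7 N. I'll give one slightly firmer nudge to square it, then relax and release.

```bash
python3 -m crank '[[0,0.05,0,0,0,0],[0,0.05,0,0,0,0],[0,0.05,0,0,0,0]]' >/dev/null; python3 f.py; python3 -m crank '[[0,-0.05,0,0,0,0],[0,-0.1,0,0,0,0],[0,-0.1,0,0,0,0]]'>/dev/null; python3 f.py
```

```text
t 9.5 grasp st mm [ 1.7 29.6 68.3] tool z,y st [ 0.526  0.004 -0.85 ] [ 0.    -1.    -0.004] F st [ 6.49  7.92 -5.04] op 0.2081678628352169 36.741726994514465 q [-0.24  0.31  2.    0.49  0.34  0.85]
t 9.8 grasp st mm [ 1.7 29.7 68.4] tool z,y st [ 0.527  0.002 -0.85 ] [-0.    -1.    -0.003] F st [ 4.8   5.28 -5.2 ] op 0.20353111041942765 35.44825494289398 q [-0.24  0.31  2.    0.49  0.34  0.86]
```

```bash
python3 -m crank '[[0,-0.08,0.03,0,0,0],[0,-0.14,0.06,0,0,0],[0,-0.14,0.06,0,0,0]]'>/dev/null; python3 f.py;  python3 -m crank '[[0,0,0,0,0,0],[0,0,0,0,0,0],[0,0,0,0,0,0],[0,0,0,0,0,0]]' 0.4 >/dev/null; python3 f.py
```

```text
t 10.1 grasp st mm [ 1.8 29.8 68.3] tool z,y st [ 0.527  0.    -0.85 ] [-0.001 -1.    -0.001] F st [-5.56  1.27  1.14] op 0.20599389906067983 35.560805797576904 q [-0.24  0.31  2.    0.48  0.34  0.86]
t 10.5 grasp st mm [ 2.9 29.7 68.8] tool z,y st [ 0.529 -0.    -0.849] [-0.001 -1.    -0.   ] F st [0.01 0.01 0.  ] op 0.39847598226935216 0.0 q [-0.24  0.31  2.    0.48  0.34  0.86]
```

Released. Withdraw along the tool axis.

```bash
python3 -m crank '[[0,0,-1.5,0,0,0],[0,0,-4,0,0,0],[0,0,-7,0,0,0],[0,0,-10,0,0,0],[0,0,-14,0,0,0],[0,0,-14,0,0,0]]' >/dev/null; python3 f.py
python3 - <<'E'
from go import *
im,d,W=cloud("wrist");cv2.imwrite("pics/w6.png",im);P=tost(W)*1000
x,y,z=P[...,0],P[...,1],P[...,2]
m=(abs(x)<40)&(y>0)&(y<70)&(z>72)&(z<84);print("grip",np.percentile(P[m],[1,50,99],0).round(1).tolist())
I=im.astype(int);yb=(I[...,2]-I[...,0]>50)&(abs(x)<50)&(y<5)&(y>-140)&(z>26)&(z<38);q=P[yb]
print("board z",np.percentile(q[:,2],[1,50,99]).round(1),"z plane",np.linalg.lstsq(np.c_[q[:,:2],np.ones(len(q))],q[:,2],rcond=None)[0].round(4))
print(cv2.minAreaRect(q[:,:2].astype(np.float32)))
for n in("top","side"):
    im,d,W=cloud(n);cv2.imwrite(f"pics/{n}6.png",im)
E
```

```text
t 11.1 grasp st mm [-70.1  29.2 193.6] tool z,y st [ 0.536 -0.003 -0.844] [-0.002 -1.     0.003] F st [ 0.02  0.56 -0.16] op 0.40770104485536107 0.0 q [-0.29 -0.05  2.12  0.34  0.55  0.98]
grip [[-16.5, 21.1, 72.3], [1.7, 30.3, 77.9], [21.9, 39.3, 79.6]]
board z [30.  31.7 35. ] z plane [2.10000e-03 4.00000e-04 3.17431e+01]
((1.1827964782714844, -72.38197326660156), (116.04640197753906, 80.72681427001953), 88.6610107421875)
```

View pics/w6.png

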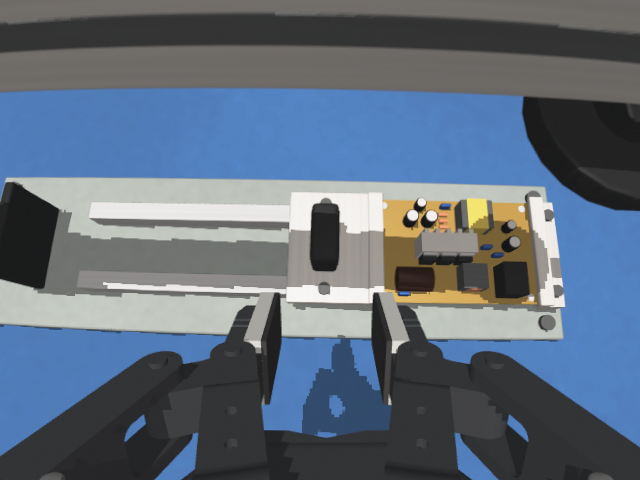

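The wrist view shows the board in both jaws: sliding-jaw lip at x≈383, fixed jaw at x≈532, grip free at (325,237). I'll check squareness against the base and jaw in the same picture.

```bash
python3 - <<'E'
from go import *
info=ctrl.camera_info("wrist");im=cv2.imread("pics/w6.png").astype(int)
K=np.array(info["K"]);D=np.array([info["k1"],0,0,0,0.]);M=R.from_quat(info["orientation"]).as_matrix();C=np.array(info["origin"])
def w(px,z):
    r=np.c_[cv2.undistortPoints(np.array(px,float)[:,None],K,D)[:,0],np.ones(len(px))]@M.T
    return tost(C+r*((z-C[2])/r[:,2])[:,None])*1000
def fit(P,ax):
    a,b=P[:,ax],P[:,1-ax]
    for _ in range(4):
        c=np.polyfit(a,b,1);e=b-np.polyval(c,a);k=abs(e)<max(2*e.std(),.2);a,b=a[k],b[k]
    return round(np.degrees(np.arctan(c[0])),2),round(np.median(b),1),len(a),round(e.std(),2)
g=im.sum(-1).astype(float);yel=(im[...,2]-im[...,0]).astype(float)
def ve(F,rows,c0,c1): return [(c0+np.argmax(abs(np.diff(F[r,c0:c1])))+.5,r) for r in rows]
def he(F,cols,r0,r1): return [(c,r0+np.argmax(abs(np.diff(F[r0:r1,c])))+.5) for c in cols]
bl=(im[...,0]-im[...,2]).astype(float)
print("base back",fit(w(he(bl,range(60,520),165,200),.012),1))
print("base front",fit(w(he(bl,list(range(20,220))+list(range(420,550)),310,345),.012),1))
print("board/slid lip",fit(w(ve(yel,range(206,295),372,396),.043),0))
print("board/fixed lip",fit(w(ve(yel,range(208,300),515,548),.043),0))
print("board back",fit(w(he(yel,range(388,522),190,212),.032),1))
print("board front",fit(w(he(yel,range(440,530),292,316),.032),1))
print("jaw far edge",fit(w(ve(g,range(230,295),276,296),.0405),0))
E
```

```text
base back (np.float64(1.35), np.float64(61.2), 448, np.float64(0.28))
base front (np.float64(1.26), np.float64(-63.3), 290, np.float64(0.31))
board/slid lip (np.float64(-1.21), np.float64(-10.5), 78, np.float64(0.23))
board/fixed lip (np.float64(-2.7), np.float64(-118.2), 80, np.float64(2.08))
board back (np.float64(0.96), np.float64(35.4), 109, np.float64(1.41))
board front (np.float64(0.73), np.float64(-43.1), 69, np.float64(0.02))
jaw far edge (np.float64(-0.62), np.float64(57.2), 57, np.float64(0.21))
```

```bash
python3 - <<'E'
from go import *
im0=cv2.imread("pics/w6.png");im=im0.astype(float)
info=ctrl.camera_info("wrist");K=np.array(info["K"]);D=np.array([info["k1"],0,0,0,0.]);M=R.from_quat(info["orientation"]).as_matrix();C=np.array(info["origin"])
def w(px,z):
    r=np.c_[cv2.undistortPoints(np.array(px,float)[:,None],K,D)[:,0],np.ones(len(px))]@M.T
    return tost(C+r*((z-C[2])/r[:,2])[:,None])*1000
yel=im[...,2]-im[...,0]
def edge(cols,r0,r1,up,z,F,th):
    out=[]
    for c in cols:
        col=F[r0:r1,c]; idx=np.where(col>th)[0]
        if len(idx)==0: continue
        i=idx[0] if up else idx[-1]; j=i-1 if up else i+1
        if 0<=j<len(col): out.append((c,r0+i+(j-i)*(col[i]-th)/(col[i]-col[j])))
    P=w(out,z);a,b=P[:,1],P[:,0]
    for _ in range(6):
        c=np.polyfit(a,b,1);e=b-np.polyval(c,a);k=abs(e-np.median(e))<max(1.5*e.std(),.1);a,b=a[k],b[k]
    print(round(np.degrees(np.arctan(c[0])),2),round(np.polyval(c,-70),1),len(a),round(e.std(),3))
edge(range(390,515),188,225,True,.032,yel,40)
edge(range(440,525),285,318,False,.032,yel,40)
bl=-(im[...,0]-im[...,2])
edge(range(60,515),165,200,True,.012,bl,-60)
edge(list(range(20,220))+list(range(420,550)),300,345,False,.012,bl,-60)
# bar far edge (z .03) back bar top edge
edge(range(95,285),190,222,True,.030,im.sum(-1),640)
cv2.imwrite("pics/z6.png",cv2.resize(im0[180:320,280:580],(800,373),interpolation=cv2.INTER_CUBIC))
E
```

```text
1.41 35.3 80 0.042
0.99 -43.0 64 0.035
1.37 58.3 418 0.042
1.26 -67.9 136 0.103
1.25 29.7 108 0.052
```

View pics/z6.png

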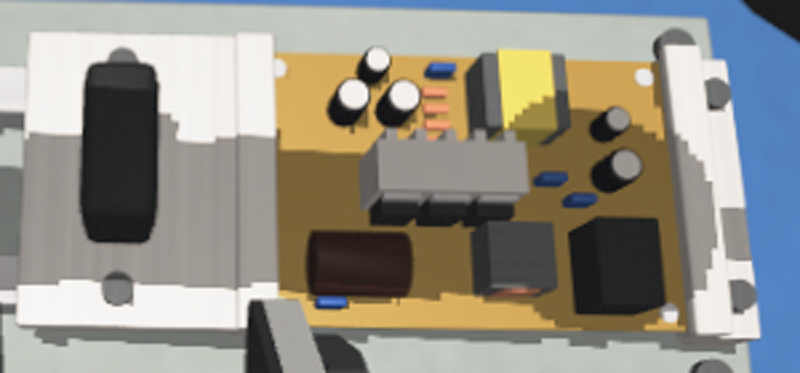

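The close-up shows the board seated under both lips, at (275,180) and (680,180). Its sides are parallel to the base within about 0.2°, so I'm handing in.

```bash
python3 -c "
from plant import ctrl
print(ctrl.sign_off())"
```

```text
the job is handed in; nothing more can be done
None
```

The board is pushed home and sits in both jaws' grooves, square to the base within about 0.2°, with a peak push of about 8 N; the grip is released, the hand is clear of the holder, and the job is handed in at about 11 s.

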